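# Set the syringe stand to its mark on the forward stroke

### The arm

A 6-joint arm with a two-finger parallel gripper is mounted at the origin on the work surface. World frame = base frame: x ahead of the robot, y to its left, z up, the work surface at z = 0. Lengths are in m, angles in rad, forces in N, time in s.
With the tool pointing down it reaches from about 0.275 to 0.85 m from the base axis. Payload 19 kg.
Tool frame: the origin (TCP) lies midway between the tips of the shut fingers; the grasp point (between the pads) lies 19 mm behind it; z points along the fingers, y is the line along which they close (so a half turn about z gives the same grasp; the last joint's range is limited). The gripper opens to 85 mm and grips with 20 to 120 N. Pads are 22 mm wide; open, the fingers measure 114 mm over their backs; the gripper's body (76 mm by 85 mm) begins 54 mm behind the grasp point. The pads swing forward as they close: fully open they stand 13 mm farther back than shut.
Start: joints at [-1.376, 0.15, 1.437, -0, 1.554, -0.134], TCP at [0.186, -0.544, 0.231] pointing down, gripper open.
Joint ranges: [-2.8, 2.8], [-0.68, 2.1], [0.12, 2.68], [-1.39, 4.53], [0.16, 2.79], [-2.81, 2.81]. Speed limits (rad/s): [1.89, 1.89, 2.22, 3.01, 3.01, 3.01].

### API

Orientations are given as a 3x3 rotation matrix whose columns are the frame's x, y, z axes.
In Python, from plant import r gives the robot as it stands. The module is installed in compiled form; this text tells all that it offers.
- The arm moves only by the tool play_rows, never from a script. Its argument "plan" is text: rows parted by semicolons, each of 7 numbers parted by spaces: the turn, a rotation vector about the tool's x, y, z normalised to -1 to 1, where 1 is 0.08 rad, then the shift along the tool's x, y, z normalised to -1 to 1, where 1 is 2 cm, then the opening, from 0 (shut) to 1 (fully open). A call has 1 to 12 rows; each row shifts and turns the commanded pose from where the row before left it, along the tool's axes as they then stand; what a row does not reach is not made up. A row lasts 1/10 s, in which the tool goes at most 50 mm and 8.59 degrees, less where a joint would pass 70% of its speed; a pose out of reach is approached as far as the arm can. A call with a number of a shift or a turn outside -1 to 1 is refused whole. A call with a gripper value outside its range is refused whole. The fingers move at their own pace and stop on an object; the grip force is fixed at half the most. Time passes only in rows, so rows that do not move let the fingers close. It gives the time, the measured TCP pose, the force, the opening and the grip force at its end, in the units of the state.
- r.get_obs(): the state, without advancing time (a new reading comes with each control period).
- r.capture(name): name is "side" or "top" or "wrist"; returns the picture (480x640x3 uint8, red, green, blue); there is no depth.
- r.camera_model(name): a dict with "fx", "fy", "cx", "cy" (pixels), "rvec" (rotation vector, rad) and "tvec" (3), from world to camera coordinates, as OpenCV has them. Camera axes: x right, y down, z forward; pixel columns grow to the right and rows downward; lengths in m; the calibration is good to about 2 mm. A picture is of the moment at which its call begins: read the wrist's pose just before it. camera_model takes no time and is no camera call; for the wrist camera it gives the pose at the moment of the call.
- r.close_job(): hands the job in; it is judged then, once.
The state is a dict: "t": time; "joint_pos": joint angles; "qvel": joint speeds; "joint_efforts": joint torques, N m; "ee_pos": TCP position; "eef_rot": TCP orientation; "force": force on the tool from outside, world axes, zero at the start; "wrist_torque": the same for the moment, N m; "opening": finger opening in m; "grip_force": force on a finger pad.
Only numpy, scipy, OpenCV 4.12 (cv2) and the standard library are available. Lean on these libraries where they do the work, as an engineer would, in place of code of your own. Each camera call takes 0.05 s, during which the arm holds its last target. There are 200 camera calls.

### The job

The syringe stand's orange pointer has been left ahead of the red mark, and the blue block's jaws have play on the plunger. Working the block by its black tab and never touching the plunger itself, draw the plunger back until you feel it come gently against its hidden inner stop, then push it forward and leave the pointer on the red mark, finishing on a forward push so that the rear jaw still touches the flange and the play is taken up. Then let go and press the green zero button all the way down, gently, leaving the setting and everything else on the table undisturbed.

Things in the scene. Friction and masses are not known exactly. Their poses are not given: they have to be found in the camera images.
- stand: manual syringe stand: white base plate 130 x 360 x 18 mm, fixed. Origin: table level, in the drive's mid-plane. Its +y axis is the forward (dispensing) direction of block and plunger, -y draws back; z up. The plate spans y -150 to +210 mm, x +-65 mm. Syringe axis lies along y at x = 0, 50 mm above the table
- barrel: the fixed barrel: black end cap (52 mm across, 37 mm long), then clear tube; origin: centre of the cap's rear end, 50 mm up. Hidden in the cap is the plunger's rubber-buffered stop (gives 1 mm per 3 N), felt only; its place differs each time: 71 to 95 mm behind where the plunger starts, 25 to 71 mm behind the red mark. It takes a light touch: a few newtons over the sliding friction, 15 N at most
- plunger: the syringe's plunger: white flange disc 48 mm across, 6 mm thick (top edge 74 mm above the table), rod and black piston, sliding along the stand's y with about 3 N of friction; stays where it is left. Origin: centre of the flange's rear (-y) face. Moved only through the block's jaws
- flange_back (a point): centre of the rear (-y) face of the plunger's flange, the face that the block pushes on
- pointer (a point): tip of the orange pointer (2.5 mm wide bar) that the plunger carries at its +x side over the white scale rail, 53 mm above the table
- push_face (a point): on the blue pusher block: centre of the rear jaw's front (+y) face, which pushes the flange forward. The front jaw, which draws the flange back, faces it 18 mm further on; with the 6 mm flange between them there are 12 mm of play. At the start the flange lies somewhere between, touching neither. The block slides along the stand's y with about 4 N of friction of its own and stays where it is left; block top 75 mm above the table
- tab (a point): centre of the top of the black upright tab on the pusher block, the handle to drive it by: 28 mm (x) by 14 mm (y, the drive direction) and upright from 75 to 135 mm above the table; this point is 135 mm up and 30 mm behind the push face. Pinch it from above across its 14 mm
- mark: red set mark fixed to the scale rail: a 2 mm wide red line on the rail's top and a red clip 10 mm wide on its outer side; origin on the line, 48 mm above the table; axes as the stand's
- console: grey counter console, fixed, 100 x 100 x 45 mm with a dark display; origin: centre of its underside
- zero_button_top (a point): centre of the top of the console's green zero button (28 mm across), 67 mm above the table
- zero_button (a joint): travel of the zero button, m: 0 released, 0.006 fully down; springs back; 1.5 N starts it, 5 N takes it fully down
- beaker_a: small glass beaker, 68 mm across, 90 mm tall, loose bystander; origin: centre of its underside
- beaker_b: glass beaker, 84 mm across, 110 mm tall, loose bystander; origin: centre of its underside
- cylinder: glass measuring cylinder on a round foot, 70 mm foot, 200 mm tall, loose bystander; origin: centre of its underside
- wash_bottle: white plastic wash bottle, 60 mm across, 160 mm tall, loose bystander; origin: centre of its underside
- tub: pale plastic tub with blue lid, 106 x 136 x 63 mm, loose bystander; origin: centre of its underside
- green_cap: loose green screw cap, 38 mm across, 16 mm tall, loose bystander; origin: centre of its underside
- spare_syringe: spare grey syringe lying on the table, 170 x 50 x 40 mm, loose bystander; origin: table level, below its middle
- jug: measuring jug with red handle, 116 mm across, 130 mm tall, loose bystander; origin: centre of its underside
Not all that is in view belongs to the job. Leave any purple or turquoise look-alike of the console alone.

How it is judged:
By the outcome, as a careful person would: the job done as asked, in the order asked, and still so for the second after the job is handed in, with the robot touching nothing.
It also fails if it takes over 67 s, if anything falls off the work surface, if the arm or the gripper's body presses on something with over 40 N, if the wrist force passes 120 N, or if a joint passes its speed limit or range.

## Working session

There is one attempt and no reset: what is moved stays moved. The work goes in short steps, Python scripts to look and compute and a tool call to move; the robot and the scene stay as the last step left them, time stands still between calls to the robot, and variables do not carry over. Pictures are saved under pics/ and viewed, at most 10 in all, crops included, and the job is handed in when it is done.

Besides the shell and the picture viewer there is one more tool, called after "Emit:" by a JSON object that holds its "name" and its "arguments". play_rows: Moves the arm, as the interface text tells. Its arguments: {"type":"object","properties":{"plan":{"type":"string"}},"required":["plan"]}

```bash
mkdir -p pics; cat > h.py <<'E'
import numpy as np, cv2
from plant import r
def save(n,im): cv2.imwrite('pics/'+n+'.png',cv2.cvtColor(im,cv2.COLOR_RGB2BGR))
def ray(m,u,v):
    R=cv2.Rodrigues(np.array(m['rvec'],float))[0]; t=np.array(m['tvec'],float).ravel()
    d=R.T@np.array([(u-m['cx'])/m['fx'],(v-m['cy'])/m['fy'],1]); return -R.T@t,d
def onz(m,u,v,z):
    c,d=ray(m,u,v); return c+d*(z-c[2])/d[2]
def tri(m1,p1,m2,p2):
    c1,d1=ray(m1,*p1);c2,d2=ray(m2,*p2)
    s=np.linalg.lstsq(np.c_[d1,-d2],c2-c1,rcond=None)[0]
    a,b=c1+s[0]*d1,c2+s[1]*d2; return (a+b)/2,np.linalg.norm(a-b)
def proj(m,p): return cv2.projectPoints(np.array(p,float).reshape(-1,3),np.array(m['rvec'],float),np.array(m['tvec'],float),np.array([[m['fx'],0,m['cx']],[0,m['fy'],m['cy']],[0,0,1.]]),None)[0].reshape(-1,2)
E
python3 - <<'E'
from h import *
o=r.get_obs();print(o)
for n in('top','side'):
    im=r.capture(n);save(n,im);np.save(n,im)
    m=r.camera_model(n);print(n,m, ray(m,320,240))
E
```

```text
{'t': 0.0, 'joint_pos': array([-1.37602087e+00,  1.50970072e-01,  1.43803644e+00,  9.69707523e-06,
        1.55379565e+00, -1.34021096e-01]), 'qvel': array([-0.00031308,  0.00028764,  0.00140947, -0.00017734, -0.00016902,
       -0.0005451 ]), 'joint_efforts': array([ 2.01326329e-03, -7.13063622e+01, -5.70861948e+01, -1.30840814e-05,
        9.04602057e-03,  2.02230621e-05]), 'ee_pos': array([ 0.18559401, -0.54396053,  0.23068184]), 'eef_rot': array([[ 9.46431701e-01,  3.22903986e-01, -2.24583619e-04],
       [ 3.22904019e-01, -9.46430971e-01,  1.18851533e-03],
       [ 1.71223444e-04, -1.19736753e-03, -9.99999268e-01]]), 'force': array([-0.74899768,  0.28613021, -1.11906206]), 'wrist_torque': array([ 0.02752621, -0.04032683,  0.02313237]), 'grip_force': 0.0, 'opening': 0.08540292994043162}
top {'fx': 605.5400367825556, 'fy': 605.5400367825556, 'cx': 325.0991948508279, 'cy': 232.88628994737437, 'rvec': array([ 2.11391152, -2.08251526,  0.2286202 ]), 'tvec': array([-0.01903005,  0.5592352 ,  1.84970183])} (array([ 0.13175195, -0.03012169,  1.92775442]), array([ 0.21199795,  0.01843067, -0.9772032 ]))
side {'fx': 532.9068146942221, 'fy': 532.9068146942221, 'cx': 325.26058616181365, 'cy': 234.20100192525177, 'rvec': array([ 0.82014677, -2.44396028,  1.25816201]), 'tvec': array([0.40414339, 0.27857247, 1.29268658])} (array([-0.19062824,  0.96092525,  0.97583638]), array([ 0.47991633, -0.64551419, -0.59431271]))
```

View pics/top.png

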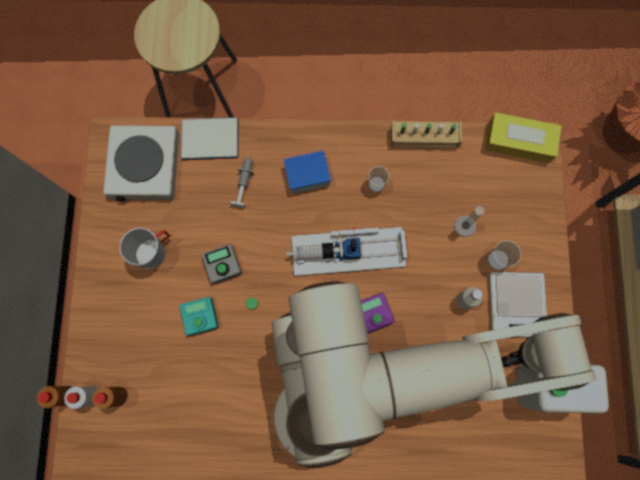

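View pics/side.png

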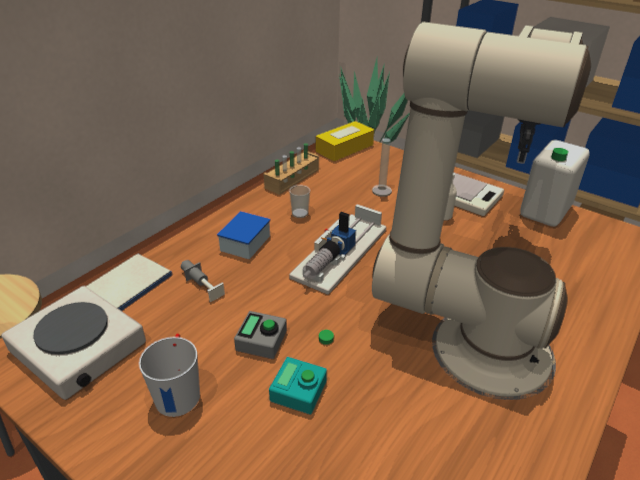

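Top view: stand at about (348,250) with the barrel to the left, so forward is roughly world +y. The blue block and black tab are at (351,248). There are three consoles: grey (222,264), turquoise (198,316) and purple (374,314). The grey one fits the description. Next I'll enlarge it and measure.

```bash
python3 - <<'E'
from h import *
im=np.load('top.npy'); m=r.camera_model('top'); s=np.load('side.npy'); ms=r.camera_model('side')
a=cv2.resize(im[215:295,180:420],(800,267),interpolation=cv2.INTER_CUBIC)
b=cv2.resize(s[190:370,220:400],(330,330),interpolation=cv2.INTER_CUBIC)
c=np.zeros((600,800,3),np.uint8);c[:267]=a;c[268:598,:330]=b;save('crop1',c)
# plate
hsv=cv2.cvtColor(im,cv2.COLOR_RGB2HSV)
w=((hsv[...,1]<50)&(hsv[...,2]>140)).astype(np.uint8); w[:,:280]=0;w[:,415:]=0;w[:220]=0;w[280:]=0
w=cv2.morphologyEx(w,cv2.MORPH_CLOSE,np.ones((5,5)))
n,l,st,ce=cv2.connectedComponentsWithStats(w);k=1+np.argmax(st[1:,4]);cn=cv2.findContours((l==k).astype(np.uint8),0,2)[0][0]
re=cv2.minAreaRect(cn);bx=cv2.boxPoints(re);print(re)
for p in bx: print(p,onz(m,*p,0.018))
def blob(im,h0,h1,roi,smin=120,vmin=40):
    h=cv2.cvtColor(im,cv2.COLOR_RGB2HSV);k=(h[...,0]>=h0)&(h[...,0]<=h1)&(h[...,1]>smin)&(h[...,2]>vmin)
    q=np.zeros_like(k);x0,y0,x1,y1=roi;q[y0:y1,x0:x1]=k[y0:y1,x0:x1]
    ys,xs=np.nonzero(q);return (xs.mean(),ys.mean()),len(xs)
g,n1=blob(im,45,80,(205,250,240,285));g2,n2=blob(s,45,80,(258,312,280,335))
print(g,n1,g2,n2,onz(m,*g,.067),onz(ms,*g2,.067),tri(m,g,ms,g2))
b_,n=blob(im,100,125,(335,230,370,265));print('blue',b_,n,onz(m,*b_,.075))
print('capgreen',onz(m,252,303,.016))
E
```

```text
((346.3682861328125, 249.87554931640625), (40.48874282836914, 118.85320281982422), 85.36454010009766)
[285.5 234.5] [0.56267535 0.11783726 0.018     ]
[403.96442 224.89478] [ 0.6000556  -0.26549041  0.018     ]
[407.23657 265.2511 ] [ 0.46752635 -0.27415672  0.018     ]
[288.77216 274.85632] [0.4310069  0.10340171 0.018     ]
(np.float64(221.26470588235293), np.float64(268.0882352941176)) 68 (np.float64(268.4423076923077), np.float64(324.4230769230769)) 104 [0.44153019 0.31095464 0.067     ] [0.43742602 0.31519155 0.067     ] (array([0.44183286, 0.31158081, 0.0616036 ]), np.float64(0.0013576168202403015))
blue (np.float64(350.13409961685824), np.float64(249.70114942528735)) 261 [ 0.50408278 -0.08969537  0.075     ]
capgreen [0.33988452 0.21708959 0.016     ]
```

View pics/crop1.png

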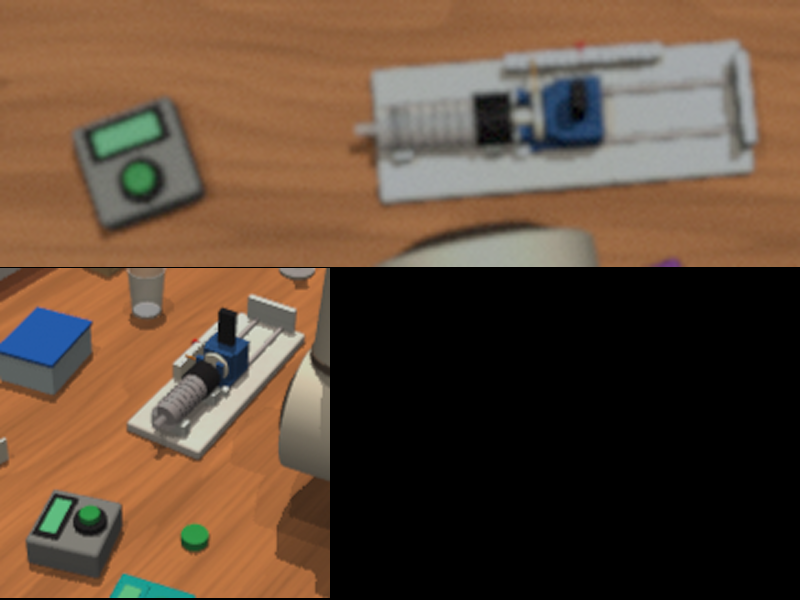

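Crop: grey console with its green button at top-view px (221,268), the only grey one. Purple and turquoise are the look-alikes. The tab is near top px (353,245), the pointer near (340,236), and the red mark near (354,229). Stand yaw is about 5.5°. I'll move over the stand for a wrist view.

Emit:
{"name": "play_rows", "arguments": {"plan": "0 0 0.96 0 0 -1 1;0 0 0.96 0 0 -1 1;0 0 0.96 0 0 -0.5 1;0 0 0 1 -1 0 1;0 0 0 1 -1 0 1;0 0 0 1 -1 0 1;0 0 0 1 -1 0 1;0 0 0 1 -1 0 1;0 0 0 1 -1 0 1;0 0 0 1 -1 0 1;0 0 0 1 -1 0 1;0 0 0 1 -1 0 1"}}

```text
t: 1.3
ee_pos: [0.3476, -0.3463, 0.2811]
eef_rot: [[0.995, 0.098, -0.0], [0.098, -0.995, 0.0], [-0.0, -0.0, -1.0]]
force: [0.1, -0.1, -0.4]
opening: 0.085
grip_force: 0.0
```

Emit:
{"name": "play_rows", "arguments": {"plan": "0 0 0 1 -1 0 1;0 0 0 1 -1 0 1;0 0 0 1 -1 0 1;0 0 0 1 -1 0 1;0 0 0 1 -1 0 1;0 0 0 0.5 -1 0 1;0 0 0 0 -1 0 1;0 0 0 0 0 0 1;0 0 0 0 0 0 1"}}

```text
t: 2.2
ee_pos: [0.4428, -0.1972, 0.2813]
eef_rot: [[0.995, 0.099, -0.0], [0.099, -0.995, -0.0], [-0.0, 0.0, -1.0]]
force: [0.1, -0.7, -1.4]
opening: 0.0855
grip_force: 0.0
```

```bash
python3 - <<'E'
from h import *
o=r.get_obs();print(o['t'],o['ee_pos'],o['eef_rot'],o['force'])
m=r.camera_model('wrist');im=r.capture('wrist');save('w1',im);np.savez('w1',im=im,**m)
print(m,ray(m,320,240))
E
```

```text
2.2 [ 0.44279659 -0.19720323  0.28125675] [[ 9.95092801e-01  9.89460120e-02 -6.60095757e-05]
 [ 9.89460089e-02 -9.95092802e-01 -4.83854567e-05]
 [-7.04732016e-05  4.16166356e-05 -9.99999997e-01]] [ 0.12555066 -0.68608907 -1.36426473]
{'fx': 347.62579875783945, 'fy': 347.62579875783945, 'cx': 322.81987931345304, 'cy': 239.5107345287931, 'rvec': array([-2.13521744,  1.93242831,  0.31984477]), 'tvec': array([-0.24216855,  0.34128629,  0.56398906])} (array([ 0.52678683, -0.19027226,  0.42367168]), array([-0.32356312, -0.02507109, -0.94591021]))
```

View pics/w1.png

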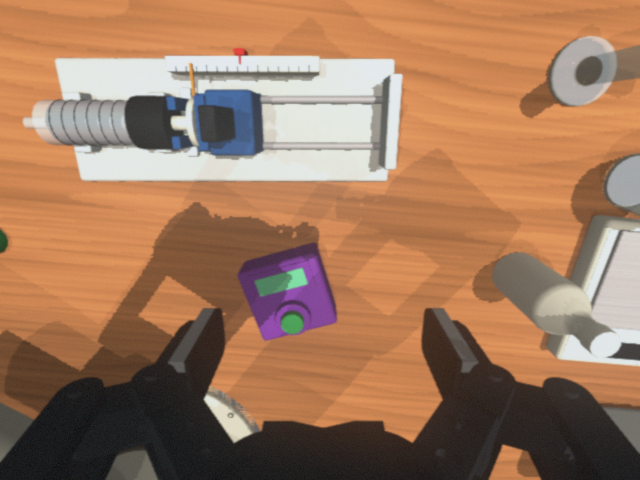

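Wrist view: stand plate from (57,58) to (400,182), blue block at (230,122), black tab at about (217,123), pointer bar at (192,70), red mark at (240,52). I'll measure these now.

```bash
cat >> h.py <<'E'
Y=np.array([-.0989,.9951,0]);X=np.array([.9951,.0989,0])
def st(p): return np.round(1000*np.array([p@X,p@Y,p[2]]),1)
E
python3 - <<'E'
from h import *
d=np.load('w1.npz');im=d['im'];m={k:d[k] for k in d.files if k!='im'}
h=cv2.cvtColor(im,cv2.COLOR_RGB2HSV);H,S,V=[h[...,i].astype(int) for i in range(3)]
# plate lower edge & rail direction
w=(S<60)&(V>150)
top=[];bot=[]
for u in range(80,385,5):
    c=np.nonzero(w[150:200,u])[0]; bot.append((u,150+c.max()))
B=np.array([onz(m,u,v+.5,.018) for u,v in bot]);f=np.polyfit(B[:,1],B[:,0],1);print('yaw lower edge',np.arctan(-f[0]),np.std(B[:,0]-np.polyval(f,B[:,1])),'x=%.4f'%np.mean(B@X))
rail=[(u,40+np.nonzero(w[40:80,u])[0].max()) for u in range(205,318,4)]
B=np.array([onz(m,u,v+.5,.048) for u,v in rail]);f=np.polyfit(B[:,1],B[:,0],1);print('yaw rail inner',np.arctan(-f[0]))
def box(k,x0,y0,x1,y1):
    ys,xs=np.nonzero(k[y0:y1,x0:x1]);return xs.min()+x0,ys.min()+y0,xs.max()+x0,ys.max()+y0,xs.mean()+x0,ys.mean()+y0,len(xs)
red=((H<8)|(H>172))&(S>150)&(V>100);print('red',box(red,225,40,255,70))
ora=(H>8)&(H<25)&(S>110)&(V>100);print('ora',box(ora,183,62,202,100))
blk=(V<60)&(S<130);print('blk',box(blk,196,95,245,150))
blue=(H>100)&(H<125)&(S>120);print('blue',box(blue,190,80,270,165))
np.set_printoptions(linewidth=250)
print(V[62:74,184:200]); print(V[122,195:270]);print(V[100:150,212]);print(H[122,195:270])
save('w1c',cv2.resize(im[35:165,150:290],None,fx=4.3,fy=4.3,interpolation=cv2.INTER_CUBIC))
E
```

```text
yaw lower edge 0.09837027092696433 0.0005773087310438036 x=0.4396
yaw rail inner 0.09986150537656648
red (np.int64(234), np.int64(48), np.int64(246), np.int64(55), np.float64(239.3125), np.float64(51.1), 80)
ora (np.int64(189), np.int64(64), np.int64(194), np.int64(94), np.float64(191.69662921348313), np.float64(78.80898876404494), 89)
blk (np.int64(214), np.int64(107), np.int64(232), np.int64(140), np.float64(223.28571428571428), np.float64(121.35267857142857), 448)
blue (np.int64(195), np.int64(91), np.int64(252), np.int64(153), np.float64(228.66644951140066), np.float64(115.03257328990227), 1535)
[[237 237 237 234 227 227 227 224 232 235 236 236 236 237 237 237]
 [237 236 236 232 227 228 221 207 213 230 236 237 237 236 236 237]
 [236 237 236 230 226 227 220 192 184 220 234 236 236 237 237 236]
 [236 233 233 230 228 226 221 191 173 213 234 234 232 234 236 237]
 [233 218 212 223 225 226 222 197 177 207 228 222 212 225 235 236]
 [231 207 189 218 225 227 223 201 178 207 224 213 195 221 235 236]
 [232 204 185 219 223 226 223 202 174 196 220 214 191 219 234 236]
 [232 209 185 218 226 22
[... 419 characters left out ...]
5  56  59  56  58  56  57  56  59  58  58  58  68  96 116 129 134 131 133 130 131 131 132 134 135 133 132 137 145 148 141 129 106  88  84  81
  81  83  82  82  99 135 184 209 217 219 222 225 225]
[159 159 160 160 146  97  65  66  69  72  72  71  72  70  74  70  73  72  72  70  69  69  70  69  68  69  67  67  70  68  68  65  67  66  69  69  69  69  68  66  67  70  85  94  99 102 102 109 136 146]
[110 108 108 108 109 113   0  30   0  45  30   0  45  90 150 120  60   0  20  90 150  30 150  30 120 150   0  60  60 150 150 150  45   0 140  60  60  20 108 107 109 108 109 108 109 108 108 108 108 108 108 108 108 108 108 108 109 109 109 110 107 108
 107 110 108 110 107 105  22  23  24  23  23  25  25]
```

View pics/w1c.png

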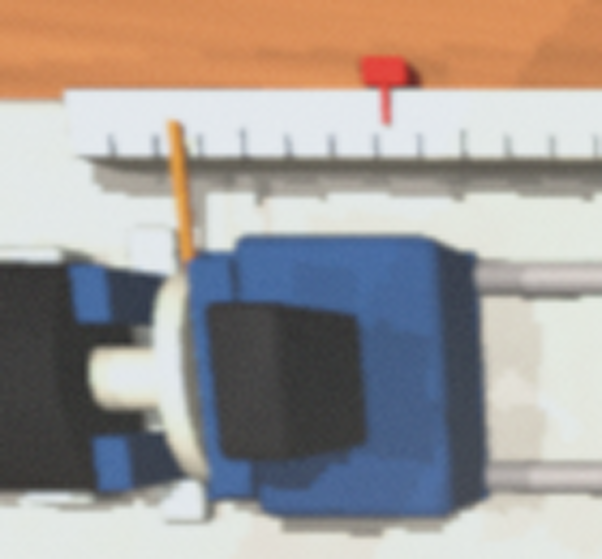

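Crop: tab top corners at about (208,305),(283,303),(272,458),(222,455). Pointer tip is at (175,125). The red line is at (387,90–123). The flange sits between the jaws.

```bash
python3 - <<'E'
from h import *
d=np.load('w1.npz');m={k:d[k] for k in d.files if k!='im'}
q=lambda x,y:((x+.5)/4.3+150-.5,(y+.5)/4.3+35-.5)
P=lambda x,y,z:onz(m,*q(x,y),z)
t=P(246,380,.135);print('tab',t,st(t),[st(P(*c,.135)) for c in((208,305),(283,303),(272,458),(222,455))])
print('ptr',st(P(176,125,.053)),'mark',P(387,110,.048),st(P(387,110,.048)))
o=r.get_obs();dd=t-o['ee_pos'];R=o['eef_rot'];print('tool delta to tab top',1000*R.T@dd)
mt=r.camera_model('top');print('tab in top',proj(mt,t),'mark',proj(mt,P(387,110,.048)))
# tab at top px 353,245
E
```

```text
tab [ 0.51610979 -0.09983431  0.135     ] [ 503.7 -150.4  135. ] [array([ 516.5, -144.9,  135. ]), array([ 516.9, -158.5,  135. ]), array([ 490. , -153.8,  135. ]), array([ 490.5, -144.5,  135. ])]
ptr [ 557.2 -114.7   53. ] mark [ 0.57418928 -0.10468447  0.048     ] [ 561. -161.   48.]
tool delta to tab top [ 82.62340346 -90.10946229 146.18577994]
tab in top [[354.17472327 241.95178002]] mark [[354.69697637 229.86265828]]
```

Emit:
{"name": "play_rows", "arguments": {"plan": "0 0 0 1 -1 0 1;0 0 0 1 -1 0 1;0 0 0 1 -1 0 1;0 0 0 1 -1 0 1;0 0 0 0.13 -0.45 0 1;0 0 0 0 0 1 1;0 0 0 0 0 1 1;0 0 0 0 0 1 1;0 0 0 0 0 1 1;0 0 0 0 0 1 1;0 0 0 0 0 0 1;0 0 0 0 0 0 1"}}

```text
t: 3.45
ee_pos: [0.5162, -0.1012, 0.1818]
eef_rot: [[0.995, 0.097, -0.0], [0.097, -0.995, 0.0], [-0.0, -0.0, -1.0]]
force: [0.6, -0.4, 0.3]
opening: 0.0854
grip_force: 0.0
```

```bash
python3 - <<'E'
from h import *
o=r.get_obs();print(o['t'],o['ee_pos'],st(o['ee_pos']),o['force'])
m=r.camera_model('wrist');im=r.capture('wrist');save('w2',im);np.savez('w2',im=im,**m)
print(proj(m,[.51610979+.0989*.0012,-.09983431-.0012,.135]))
E
```

```text
3.45 [ 0.51616996 -0.10120737  0.18181612] [ 503.6 -151.8  181.8] [ 0.64196018 -0.37732453  0.26159857]
[[319.7797813  270.70495503]]
```

View pics/w2.png

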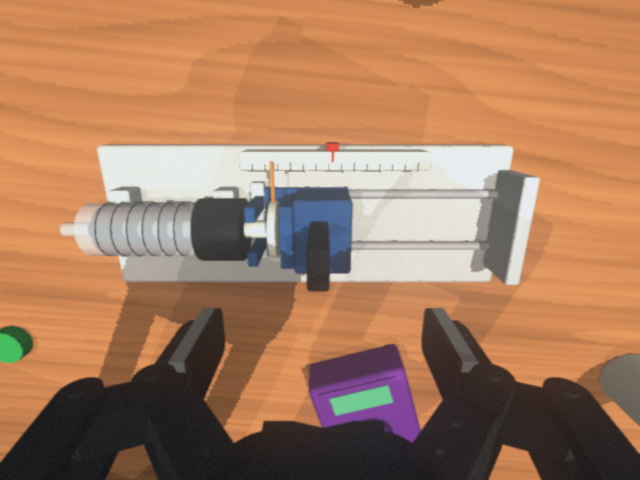

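Wrist view: tab centred at u≈318, against a predicted 320, and midway between the fingers. I'll descend and pinch it.

Emit:
{"name": "play_rows", "arguments": {"plan": "0 0 0 0 -0.04 1 1;0 0 0 0 0 1 1;0 0 0 0 0 1 1;0 0 0 0 0 1 1;0 0 0 0 0 0.35 1;0 0 0 0 0 0 0.6;0 0 0 0 0 0 0.35;0 0 0 0 0 0 0.3;0 0 0 0 0 0 0.25;0 0 0 0 0 0 0.2;0 0 0 0 0 0 0.1;0 0 0 0 0 0 0"}}

```text
t: 4.7
ee_pos: [0.5164, -0.0996, 0.0949]
eef_rot: [[0.995, 0.098, 0.001], [0.098, -0.995, 0.0], [0.001, -0.0, -1.0]]
force: [-1.0, 2.0, 5.5]
opening: 0.0134
grip_force: 58.3
```

Emit:
{"name": "play_rows", "arguments": {"plan": "0 0 0 0 0 0 0;0 0 0 0 0 0 0;0 0 0 0 0 0 0;0 0 0 0 0 0 0;0 0 0 0 0 0 0"}}

```text
t: 5.2
ee_pos: [0.5164, -0.0996, 0.0949]
eef_rot: [[0.995, 0.098, 0.001], [0.098, -0.995, 0.0], [0.001, -0.0, -1.0]]
force: [-0.5, 2.2, 4.9]
opening: 0.0131
grip_force: 58.3
```

Emit:
{"name": "play_rows", "arguments": {"plan": "0 0 0 0 0.1 0 0;0 0 0 0 0.1 0 0;0 0 0 0 0.1 0 0;0 0 0 0 0.1 0 0;0 0 0 0 0.1 0 0;0 0 0 0 0.1 0 0;0 0 0 0 0.1 0 0;0 0 0 0 0.1 0 0;0 0 0 0 0.1 0 0"}}

```text
t: 6.1
ee_pos: [0.5181, -0.1171, 0.0948]
eef_rot: [[0.995, 0.098, 0.0], [0.098, -0.995, 0.001], [0.001, -0.001, -1.0]]
force: [-2.1, 7.5, 7.2]
opening: 0.0136
grip_force: 58.7
```

Emit:
{"name": "play_rows", "arguments": {"plan": "0 0 0 0 0.2 0 0;0 0 0 0 0.2 0 0;0 0 0 0 0.2 0 0;0 0 0 0 0.2 0 0;0 0 0 0 0.2 0 0;0 0 0 0 0.2 0 0;0 0 0 0 0.2 0 0;0 0 0 0 0.2 0 0;0 0 0 0 0.2 0 0;0 0 0 0 0.1 0 0;0 0 0 0 0.1 0 0;0 0 0 0 0.1 0 0"}}

```text
t: 7.3
ee_pos: [0.5221, -0.1589, 0.0948]
eef_rot: [[0.995, 0.098, 0.0], [0.098, -0.995, 0.001], [0.0, -0.001, -1.0]]
force: [-2.5, 7.4, 8.5]
opening: 0.0131
grip_force: 58.8
```

```bash
python3 - <<'E'
from h import *
o=r.get_obs();print(o['t'],o['ee_pos'],st(o['ee_pos']),o['force'],o['force']@Y)
m=r.camera_model('wrist');im=r.capture('wrist');save('w3',im);np.savez('w3',im=im,**m)
E
```

```text
7.3 [ 0.52214527 -0.15892705  0.09484133] [ 503.9 -209.8   94.8] [-2.49993485  7.36215943  8.47488643] 7.573328406133495
```

View pics/w3.png

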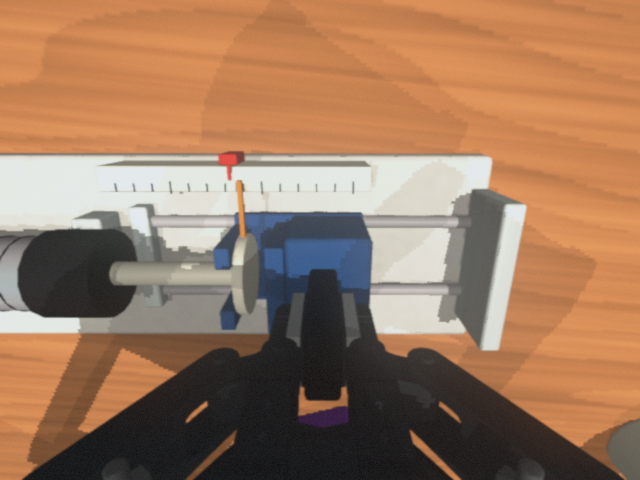

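Wrist view: plunger drawn by the front jaw. Pointer tip at about (239,183), just behind the red line at (229,172). Force is 7.5 N, which is friction only.

```bash
cat >> h.py <<'E'
def pm(n,pt,mk):
    d=np.load(n);m={k:d[k] for k in d.files if k!='im'}
    return st(onz(m,*pt,.053)),st(onz(m,*mk,.048))
E
python3 - <<'E'
from h import *
im=np.load('w3.npz')['im'];h=cv2.cvtColor(im,cv2.COLOR_RGB2HSV);H,S,V=[h[...,i].astype(int) for i in range(3)]
red=((H<8)|(H>172))&(S>120);ora=(H>8)&(H<25)&(S>110)&(V>100)
for v in range(150,184): 
    x=np.nonzero(red[v,215:250])[0]+215
    if len(x): print('r',v,x.min(),x.max(),end=';')
for v in range(176,200):
    x=np.nonzero(ora[v,228:256])[0]+228
    if len(x): print('o',v,x.min(),x.max(),end=';')
print(pm('w3.npz',(239,182),(229,175)))
E
```

```text
r 152 227 242;r 153 223 242;r 154 219 242;r 155 219 242;r 156 219 242;r 157 219 242;r 158 219 242;r 159 219 240;r 160 219 241;r 161 219 239;r 162 219 238;r 163 219 237;r 164 220 236;r 165 226 230;r 166 227 230;r 167 227 230;r 168 227 230;r 169 228 230;r 170 228 230;r 171 228 230;r 172 228 230;r 173 228 230;r 174 228 230;r 175 228 230;r 176 228 230;r 177 228 230;r 178 228 230;o 181 237 240;o 182 237 240;o 183 237 241;o 184 237 241;o 185 237 241;o 186 237 241;o 187 237 241;o 188 237 241;o 189 237 242;o 190 237 241;o 191 237 241;o 192 238 241;o 193 238 241;o 194 238 241;o 195 238 241;o 196 238 241;o 197 238 241;o 198 238 242;o 199 238 242;(array([ 557.5, -166.9,   53. ]), array([ 560.4, -160.6,   48. ]))
```

Emit:
{"name": "play_rows", "arguments": {"plan": "0 0 0 0 0.15 0 0;0 0 0 0 0.15 0 0;0 0 0 0 0.15 0 0;0 0 0 0 0.1 0 0;0 0 0 0 0.1 0 0;0 0 0 0 0.05 0 0;0 0 0 0 0.05 0 0;0 0 0 0 0.05 0 0"}}

```text
t: 8.15
ee_pos: [0.5237, -0.1748, 0.0948]
eef_rot: [[0.995, 0.098, 0.0], [0.098, -0.995, 0.001], [0.0, -0.001, -1.0]]
force: [-3.2, 6.8, 7.4]
opening: 0.0132
grip_force: 58.8
```

Emit:
{"name": "play_rows", "arguments": {"plan": "0 0 0 0 0.025 0 0;0 0 0 0 0.025 0 0;0 0 0 0 0.025 0 0;0 0 0 0 0.025 0 0"}}

```text
t: 8.55
ee_pos: [0.5239, -0.1768, 0.0949]
eef_rot: [[0.995, 0.098, 0.0], [0.098, -0.995, 0.001], [0.0, -0.001, -1.0]]
force: [-3.7, 6.4, 7.9]
opening: 0.0132
grip_force: 58.8
```

Emit:
{"name": "play_rows", "arguments": {"plan": "0 0 0 0 0.025 0 0;0 0 0 0 0.025 0 0;0 0 0 0 0.025 0 0;0 0 0 0 0.025 0 0"}}

```text
t: 8.95
ee_pos: [0.5241, -0.1788, 0.0949]
eef_rot: [[0.995, 0.098, 0.0], [0.098, -0.995, 0.001], [0.0, -0.001, -1.0]]
force: [-2.4, 7.3, 7.2]
opening: 0.0133
grip_force: 58.8
```

Emit:
{"name": "play_rows", "arguments": {"plan": "0 0 0 0 0.025 0 0;0 0 0 0 0.025 0 0;0 0 0 0 0.025 0 0;0 0 0 0 0.025 0 0"}}

```text
t: 9.35
ee_pos: [0.5243, -0.1808, 0.0948]
eef_rot: [[0.995, 0.098, 0.0], [0.098, -0.995, 0.001], [0.0, -0.001, -1.0]]
force: [-3.0, 6.0, 8.2]
opening: 0.0132
grip_force: 58.8
```

Emit:
{"name": "play_rows", "arguments": {"plan": "0 0 0 0 0.025 0 0;0 0 0 0 0.025 0 0;0 0 0 0 0.025 0 0;0 0 0 0 0.025 0 0"}}

```text
t: 9.75
ee_pos: [0.5245, -0.1826, 0.0949]
eef_rot: [[0.995, 0.098, 0.0], [0.098, -0.995, 0.001], [0.0, -0.001, -1.0]]
force: [-3.5, 9.6, 9.9]
opening: 0.0135
grip_force: 58.9
```

Emit:
{"name": "play_rows", "arguments": {"plan": "0 0 0 0 0.02 0 0;0 0 0 0 0.02 0 0;0 0 0 0 0 0 0"}}

```text
t: 10.05
ee_pos: [0.5245, -0.1832, 0.0948]
eef_rot: [[0.995, 0.099, 0.0], [0.099, -0.995, 0.002], [0.0, -0.001, -1.0]]
force: [-2.9, 9.6, 9.1]
opening: 0.0135
grip_force: 59.0
```

Emit:
{"name": "play_rows", "arguments": {"plan": "0 0 0 0 0.015 0 0;0 0 0 0 0.015 0 0;0 0 0 0 0 0 0"}}

```text
t: 10.35
ee_pos: [0.5246, -0.1837, 0.0948]
eef_rot: [[0.995, 0.099, 0.0], [0.099, -0.995, 0.002], [0.0, -0.002, -1.0]]
force: [-3.1, 11.4, 8.4]
opening: 0.0131
grip_force: 59.1
```

Stop felt: about 5 N over the sliding friction. Now push forward, stopping short of the mark to look.

Emit:
{"name": "play_rows", "arguments": {"plan": "0 0 0 0 -0.1 0 0;0 0 0 0 -0.1 0 0;0 0 0 0 -0.15 0 0;0 0 0 0 -0.2 0 0;0 0 0 0 -0.2 0 0;0 0 0 0 -0.2 0 0;0 0 0 0 -0.2 0 0;0 0 0 0 -0.2 0 0;0 0 0 0 -0.2 0 0;0 0 0 0 -0.15 0 0;0 0 0 0 -0.1 0 0;0 0 0 0 0 0 0"}}

```text
t: 11.55
ee_pos: [0.5212, -0.1494, 0.0949]
eef_rot: [[0.995, 0.098, 0.001], [0.098, -0.995, -0.001], [0.001, 0.001, -1.0]]
force: [-1.3, -4.6, 6.1]
opening: 0.0135
grip_force: 58.9
```

```bash
cat >> h.py <<'E'
def meas(name):
    o=r.get_obs();m=r.camera_model('wrist');ims=[r.capture('wrist') for _ in range(2)]
    im=np.mean(ims,0).astype(np.uint8);np.savez(name,im=im,**m)
    h=cv2.cvtColor(im,cv2.COLOR_RGB2HSV);H,S,V=[h[...,i].astype(int) for i in range(3)]
    b=np.zeros((480,640),bool);b[135:205,150:420]=True
    red=b&((H<7)|(H>172))&(S>120);ora=b&(H>8)&(H<25)&(S>110)&(V>100);ora[:176]=False
    def rows(k,wt):
        out=[]
        for v in np.nonzero(k.any(1))[0]:
            x=np.nonzero(k[v])[0]; x0,x1=x.min()-2,x.max()+2
            if x1-x0<12: w=S[v,x0:x1+1].astype(float);w-=w.min();out.append((v,(w*np.arange(x0,x1+1)).sum()/w.sum()))
        return np.array(out)
    R,O=rows(red,0),rows(ora,0);R=R[R[:,0]>164]
    Pm=np.array([st(onz(m,u,v,.048)) for v,u in R]);Pp=np.array([st(onz(m,u,v,.053)) for v,u in O])
    print(o['t'],'tcp',st(o['ee_pos']),'F',round(o['force']@Y,1),'rows',R[[0,-1]],O[[0,min(6,len(O)-1)]])
    print('mark',Pm.mean(0),'ptr',Pp[:6].mean(0),'diff y (ptr-mark) mm',Pp[:6,1].mean()-Pm[:,1].mean(),'px',O[:4,1].mean()-R[-4:,1].mean())
    return im
E
python3 -c "
from h import *
im=meas('w4');save('w4',cv2.resize(im[140:260,150:350],(800,480),interpolation=cv2.INTER_CUBIC))"
```

```text
11.55 tcp [ 503.9 -200.2   94.9] F -4.5 rows [[165.         246.28415301]
 [179.         246.5665529 ]] [[181.         261.20593692]
 [187.         261.59756098]]
mark [ 562.07333333 -160.62666667   48.        ] ptr [ 556.7  -169.25   53.  ] diff y (ptr-mark) mm -8.623333333333392 px 14.722472077199654
```

View pics/w4.png

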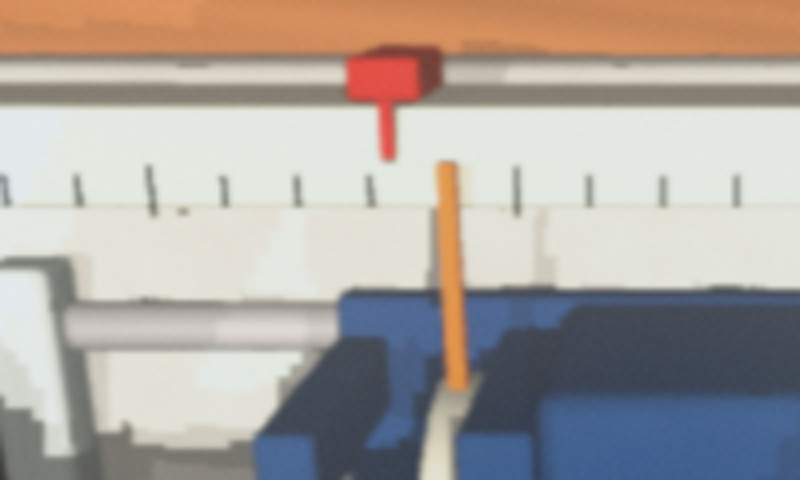

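Crop: the rear jaw is against the flange. The pointer is at crop (447,165) and the red line at (387,158), so 8.6 mm remain.

Emit:
{"name": "play_rows", "arguments": {"plan": "0 0 0 0 -0.1 0 0;0 0 0 0 -0.1 0 0;0 0 0 0 -0.075 0 0;0 0 0 0 -0.05 0 0;0 0 0 0 -0.05 0 0;0 0 0 0 0 0 0;0 0 0 0 0 0 0"}}

```text
t: 12.35
ee_pos: [0.5206, -0.1421, 0.0949]
eef_rot: [[0.995, 0.098, 0.001], [0.098, -0.995, -0.001], [0.001, 0.001, -1.0]]
force: [-0.2, -5.3, 5.4]
opening: 0.0135
grip_force: 58.8
```

```bash
python3 -c "
from h import *
im=meas('w5');m=r.camera_model('wrist');print(-cv2.Rodrigues(m['rvec'])[0].T@m['tvec'])"
```

```text
12.35 tcp [ 504.  -192.9   94.9] F -5.3 rows [[165.         259.81272085]
 [179.         260.38686131]] [[180.         261.21962617]
 [186.         261.43162901]]
mark [ 562.09333333 -160.61333333   48.        ] ptr [ 557.26666667 -161.96666667   53.        ] diff y (ptr-mark) mm -1.3533333333333815 px 1.126744561956798
[ 0.60440486 -0.13511028  0.23739321]
```

Emit:
{"name": "play_rows", "arguments": {"plan": "0 0 0 0 -0.025 0 0;0 0 0 0 -0.02 0 0;0 0 0 0 -0.02 0 0;0 0 0 0 0 0 0;0 0 0 0 0 0 0"}}

```text
t: 12.95
ee_pos: [0.5204, -0.1409, 0.0949]
eef_rot: [[0.995, 0.098, 0.001], [0.098, -0.995, -0.001], [0.001, 0.002, -1.0]]
force: [-2.4, -6.1, 6.0]
opening: 0.0134
grip_force: 58.9
```

```bash
python3 -c "
from h import *
im=meas('w6')"
```

```text
12.95 tcp [ 504.  -191.7   94.9] F -5.8 rows [[165.         262.08510638]
 [179.         262.07925408]] [[180.         261.67615658]
 [186.         261.15515289]]
mark [ 562.09333333 -160.63333333   48.        ] ptr [ 557.26666667 -160.7          53.        ] diff y (ptr-mark) mm -0.06666666666671972 px -1.0270475609862046
```

On the mark, −0.07 mm by measurement. I'll ease the load slightly, then release.

Emit:
{"name": "play_rows", "arguments": {"plan": "0 0 0 0 0.01 0 0;0 0 0 0 0 0 0.2;0 0 0 0 0 0 0.3;0 0 0 0 0 0 0.4;0 0 0 0 0 0 0.5;0 0 0 0 0 0 0.7;0 0 0 0 0 0 0.7;0 0 0 0 0 0 0.7"}}

```text
t: 13.85
ee_pos: [0.5202, -0.1403, 0.0943]
eef_rot: [[0.995, 0.098, -0.0], [0.098, -0.995, 0.0], [-0.0, -0.0, -1.0]]
force: [0.5, -1.2, -0.7]
opening: 0.0601
grip_force: 0.0
```

```bash
python3 -c "
from h import *
im=meas('w7');o=r.get_obs();print(o['opening'],o['force']);save('w7',im)"
```

```text
13.85 tcp [ 503.7 -191.1   94.3] F -1.3 rows [[165.         262.95539906]
 [179.         263.23460411]] [[180.         262.64661654]
 [186.         262.20964126]]
mark [ 561.96666667 -160.62666667   48.        ] ptr [ 557.16666667 -160.68333333   53.        ] diff y (ptr-mark) mm -0.056666666666700394 px -0.9911981955194733
0.05951594864082795 [ 0.23941098  0.12175473 -0.02540679]
```

View pics/w7.png

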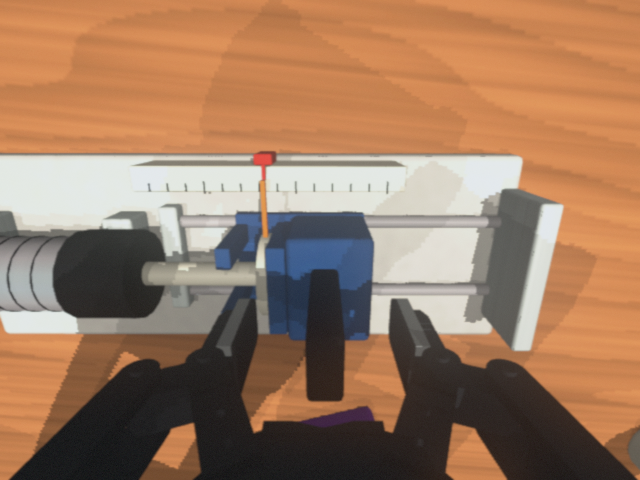

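Wrist view: released, pointer bar at u≈263 in line with the red line, flange against the rear jaw. Now I'll lift, check the setting from overhead and go to the grey console.

Emit:
{"name": "play_rows", "arguments": {"plan": "0 0 0 0 0 -0.5 0.7;0 0 0 0 0 -1 0.7;0 0 0 0 0 -1 0.7;0 0 0 0 0 -1 0.7;0 0 0 0 0 -1 0.7;0 0 0 0 0 -1 0.7;0 0 0 0 0 -1 0.7;0 0 0 0 -0.5 -1 0.7;0 0 0 0 -1 0 0.7;0 0 0 0 0 0 0.7;0 0 0 0 0 0 0.7"}}

```text
t: 15.05
ee_pos: [0.5172, -0.1104, 0.2448]
eef_rot: [[0.995, 0.099, 0.0], [0.099, -0.995, -0.0], [0.0, 0.0, -1.0]]
force: [-0.2, -0.3, 1.3]
opening: 0.0601
grip_force: 0.0
```

```bash
python3 -c "
from h import *
o=r.get_obs();m=r.camera_model('wrist');im=r.capture('wrist');np.savez('w8',im=im,**m)
print(o['t'],st(o['ee_pos']),proj(m,[.5742,-.1047,.048]))
u,v=proj(m,[.5742,-.1047,.048])[0].astype(int)
h=cv2.cvtColor(im,cv2.COLOR_RGB2HSV).astype(int)
for y in range(v-8,v+30):
    s=h[y,u-9:u+10,1];w=np.clip(s-60,0,None)
    if w.sum()>40: print(y-v,round(u-9+(w*np.arange(19)).sum()/w.sum(),2),h[y,u-9+w.argmax(),0],w.max(),end=' | ')
"
```

```text
15.05 [ 503.8 -161.   244.8] [[320.89554385 150.96744584]]
-8 320.42 2 118 | -7 320.4 2 119 | -6 320.45 2 118 | -5 320.57 2 114 | -4 320.65 2 83 | -3 320.61 3 60 | -2 320.64 4 49 | -1 320.66 4 49 | 0 320.67 4 49 | 1 320.66 4 48 | 2 320.61 3 39 | 3 320.57 3 39 | 4 320.53 9 52 | 5 320.28 15 77 | 6 320.08 16 89 | 7 320.05 16 92 | 8 320.03 16 94 | 9 320.02 16 93 | 10 320.07 16 92 | 11 320.29 16 94 | 12 320.38 16 93 | 13 320.37 15 87 | 14 320.32 16 74 | 15 320.36 16 70 | 16 320.36 16 70 | 17 320.37 17 70 | 18 320.36 16 71 | 19 320.35 16 73 | 20 320.37 16 71 | 21 320.37 16 71 | 22 320.36 16 71 | 23 320.36 16 71 | 24 320.36 16 71 | 25 320.33 16 75 | 26 320.34 16 83 | 27 319.74 15 88 | 28 320.78 14 87 | 29 320.68 14 87 |
```

Emit:
{"name": "play_rows", "arguments": {"plan": "0 0 0 0 -1 0 0.5;0 0 0 0 -1 0 0;0 0 0 0 -1 0 0;0 0 0 0 -1 0 0;0 0 0 0 -1 0 0;0 0 0 0 -1 0 0;0 0 0 0 -1 0 0;0 0 0 0 -1 0 0;0 0 0 0 -1 0 0;0 0 0 0 -1 0 0;0 0 0 0 -1 0 0;0 0 0 0 -1 0 0"}}

```text
t: 16.3
ee_pos: [0.4937, 0.1286, 0.2442]
eef_rot: [[0.995, 0.098, -0.0], [0.098, -0.995, -0.0], [-0.0, 0.0, -1.0]]
force: [-0.4, -0.3, -0.5]
opening: -0.0
grip_force: 0.0
```

Emit:
{"name": "play_rows", "arguments": {"plan": "0 0 0 0 -1 0 0;0 0 0 0 -1 0 0;0 0 0 0 -1 0 0;0 0 0 0 -1 0 0;0 0 0 -0.5 -1 0 0;0 0 0 -0.5 -1 0 0;0 0 0 -0.5 -1 0 0;0 0 0 0 -1 0 0;0 0 0 0 0 0 0;0 0 0 0 0 0 0"}}

```text
t: 17.3
ee_pos: [0.4483, 0.2843, 0.2441]
eef_rot: [[0.995, 0.099, -0.0], [0.099, -0.995, -0.0], [-0.001, 0.0, -1.0]]
force: [0.7, -0.2, 0.9]
opening: 0.0
grip_force: 0.0
```

```bash
python3 -c "
from h import *
o=r.get_obs();m=r.camera_model('wrist');im=r.capture('wrist');np.savez('w9',im=im,**m);save('w9',im)
h=cv2.cvtColor(im,cv2.COLOR_RGB2HSV);k=cv2.inRange(h,(45,130,40),(80,255,255))
n,l,s,c=cv2.connectedComponentsWithStats(k)
for i in range(1,n):
    if s[i,4]>60: p=onz(m,*c[i],.067);print(s[i],c[i],p,'tool mm',1000*o['eef_rot'].T@(p-o['ee_pos']))
print(o['t'],o['ee_pos'],o['opening'],o['force'],proj(m,[.4418,.3114,.067]))
"
```

```text
[282 203  26  26 528] [294.64204545 215.41287879] [0.4451036 0.3089952 0.067    ] tool mm [ -0.67899684 -24.96063821 177.07685413]
[355 284  28  23 354] [367.51977401 296.47175141] [0.36660952 0.22808201 0.067     ] tool mm [-86.77353133  47.81293559 177.14668829]
[214 342  24  18 206] [223.75728155 350.05825243] [0.28641274 0.37474895 0.067     ] tool mm [-152.10778384 -106.05112529  177.12383417]
17.3 [0.44832465 0.2842961  0.24408553] 2.244704274316444e-05 [ 0.67138021 -0.15170397  0.87095205] [[291.86624304 218.51761456]]
```

View pics/w9.png

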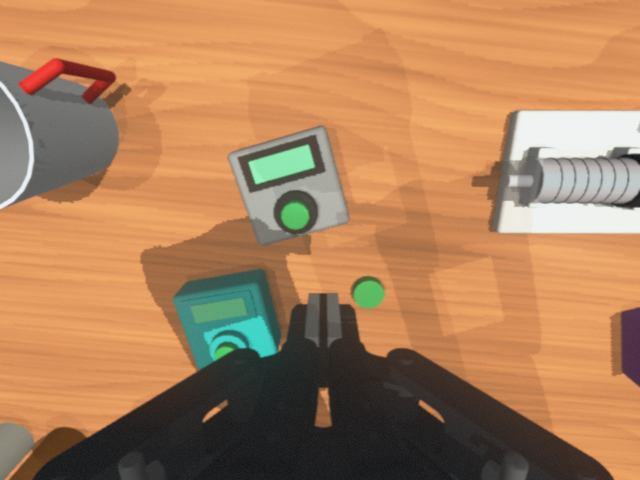

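Wrist view: grey console at (290,185) with its green button at (295,215). Turquoise look-alike at (228,320), loose cap at (367,293). The overhead check showed the pointer and mark within 0.3 px. I'll press the grey console's button.

Emit:
{"name": "play_rows", "arguments": {"plan": "0 0 0 -0.04 -1 0.5 0;0 0 0 0 -0.25 1 0;0 0 0 0 0 1 0;0 0 0 0 0 1 0;0 0 0 0 0 1 0;0 0 0 0 0 1 0;0 0 0 0 0 1 0;0 0 0 0 0 1 0;0 0 0 0 0 0.7 0;0 0 0 0 0 0.3 0;0 0 0 0 0 0 0"}}

```text
t: 18.45
ee_pos: [0.4449, 0.309, 0.074]
eef_rot: [[0.995, 0.098, -0.001], [0.098, -0.995, -0.0], [-0.001, 0.0, -1.0]]
force: [0.1, -0.1, 0.8]
opening: 0.0001
grip_force: 0.0
```

Emit:
{"name": "play_rows", "arguments": {"plan": "0 0 0 0 0 0.1 0;0 0 0 0 0 0.1 0;0 0 0 0 0 0.1 0;0 0 0 0 0 0.1 0;0 0 0 0 0 0.1 0;0 0 0 0 0 0 0"}}

```text
t: 19.05
ee_pos: [0.445, 0.3095, 0.0643]
eef_rot: [[0.995, 0.098, 0.0], [0.098, -0.995, 0.0], [0.0, -0.0, -1.0]]
force: [0.6, 0.3, 3.6]
opening: 0.0001
grip_force: 1.4
```

Emit:
{"name": "play_rows", "arguments": {"plan": "0 0 0 0 0 0.05 0;0 0 0 0 0 0.05 0;0 0 0 0 0 0.05 0;0 0 0 0 0 0 0"}}

```text
t: 19.45
ee_pos: [0.445, 0.3095, 0.0614]
eef_rot: [[0.995, 0.098, 0.0], [0.098, -0.995, 0.0], [0.0, -0.0, -1.0]]
force: [0.4, 1.1, 4.7]
opening: -0.0001
grip_force: 2.3
```

Emit:
{"name": "play_rows", "arguments": {"plan": "0 0 0 0 0 0.05 0;0 0 0 0 0 0.03 0;0 0 0 0 0 0 0"}}

```text
t: 19.75
ee_pos: [0.4451, 0.3096, 0.0608]
eef_rot: [[0.995, 0.098, 0.001], [0.098, -0.995, 0.001], [0.001, -0.0, -1.0]]
force: [-5.6, -1.8, 18.8]
opening: 0.0004
grip_force: 9.3
```

The button is at the bottom: z stopped at 60.8 mm with 19 N. I'll retract and check the setting once more.

Emit:
{"name": "play_rows", "arguments": {"plan": "0 0 0 0 0 -0.1 0;0 0 0 0 0 -0.3 0;0 0 0 0 0 -0.5 0;0 0 0 0 0 -1 0;0 0 0 0 0 -1 0;0 0 0 0 0 -1 0;0 0 0 0 0 -1 0;0 0 0 0 0 -1 0;0 0 0 0 0 0 0;0 0 0 0 0 0 0"}}

```text
t: 20.75
ee_pos: [0.4448, 0.3093, 0.178]
eef_rot: [[0.995, 0.098, 0.0], [0.098, -0.995, 0.0], [0.0, -0.0, -1.0]]
force: [-0.3, 0.0, -0.7]
opening: -0.0001
grip_force: 0.0
```

```bash
python3 -c "
from h import *
o=r.get_obs();print(o['t'],o['ee_pos'],o['force'],abs(o['qvel']).max())
a=np.load('top.npy').astype(int);b=r.capture('top').astype(int);d=(abs(a-b).max(2)>60).astype(np.uint8)
n,l,s,c=cv2.connectedComponentsWithStats(d);print([tuple(x) for x in s[1:] if x[4]>15])
r.close_job()"
```

```text
20.75 [0.44476944 0.30933706 0.17798035] [-0.28617583  0.03973667 -0.6635736 ] 0.020166928921803093
[(np.int32(154), np.int32(207), np.int32(121), np.int32(184), np.int32(7822)), (np.int32(360), np.int32(237), np.int32(15), np.int32(23), np.int32(298)), (np.int32(334), np.int32(238), np.int32(24), np.int32(23), np.int32(251)), (np.int32(334), np.int32(242), np.int32(6), np.int32(6), np.int32(24)), (np.int32(176), np.int32(253), np.int32(26), np.int32(18), np.int32(147)), (np.int32(208), np.int32(252), np.int32(13), np.int32(12), np.int32(99)), (np.int32(297), np.int32(281), np.int32(69), np.int32(71), np.int32(3557)), (np.int32(283), np.int32(308), np.int32(10), np.int32(9), np.int32(29)), (np.int32(535), np.int32(313), np.int32(33), np.int32(9), np.int32(103)), (np.int32(548), np.int32(315), np.int32(41), np.int32(50), np.int32(1501)), (np.int32(277), np.int32(317), np.int32(15), np.int32(17), np.int32(146)), (np.int32(289), np.int32(324), np.int32(6), np.int32(13), np.int32(31)), (np.int32(509), np.int32(325), np.int32(23), np.int32(7), np.int32(144)), (np.int32(388), np.int32(331)
[... 732 characters left out ...]
np.int32(387), np.int32(26), np.int32(30), np.int32(128)), (np.int32(382), np.int32(388), np.int32(40), np.int32(40), np.int32(464)), (np.int32(285), np.int32(395), np.int32(35), np.int32(58), np.int32(1157)), (np.int32(460), np.int32(396), np.int32(21), np.int32(8), np.int32(51)), (np.int32(446), np.int32(403), np.int32(13), np.int32(5), np.int32(25)), (np.int32(211), np.int32(418), np.int32(3), np.int32(9), np.int32(19)), (np.int32(155), np.int32(430), np.int32(76), np.int32(50), np.int32(2414)), (np.int32(337), np.int32(434), np.int32(42), np.int32(15), np.int32(209)), (np.int32(301), np.int32(453), np.int32(50), np.int32(15), np.int32(168))]
the job is handed in; nothing more can be done
```

The job is handed in at 20.8 s: stop felt at about 5 N over friction, pointer left on the red mark (about 0.1 mm by camera) on a forward push, tab released, and the grey console's green button pressed fully down, peaking near 19 N at the bottom.

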